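# Sort the coloured stones into their trays

## Robot

A 6-joint arm with a two-finger parallel gripper is mounted at the origin on a cart in front of the work surface, level with it; the furniture and walls round the work are solid. World frame = base frame: x ahead of the robot, y to its left, z up, the work surface at z = 0. Lengths are in m, angles in degrees, forces in N, time in s.
With the tool pointing down it reaches from about 0.4 to 0.825 m from the base axis. Payload 7 kg.
Tool frame: the origin (TCP) lies on the centre line of the jaws, within the pads' length; the fingertips stand 19 mm ahead of it and the grasp point (between the pads) is the TCP (r.tip_extent is the distance from the TCP to the fingertips, in m); z points along the fingers, y is the line along which they close (so a half turn about z gives the same grasp; the last joint's range is limited). The gripper opens to 88 mm and grips with 3 to 60 N. Pads are 19 mm wide; open, the fingers measure 130 mm over their backs; the gripper's body (78 mm by 193 mm) begins 47 mm behind the grasp point.
Start: joints at [90.762, 20.546, 0.682, 0, -70.136, -16.507], TCP at [0.183, 0.65, 0.217] pointing down, gripper open.
Joint ranges: [-176.03, 176.03], [-82.01, 121.73], [-58.28, 71.71], [-173.87, 95.51], [-174.79, -0.11], [-173.66, 173.66]. Speed limits (degrees/s): [136.94, 136.94, 172.46, 180, 180, 180].

## Interface

Orientations are given as [roll, pitch, yaw] about the fixed x, y, z axes, in that order (R = Rz(yaw) Ry(pitch) Rx(roll)).
In Python, from plant import r gives the robot as it stands. The module is installed in compiled form; this text tells all that it offers.
- The arm moves only by the tool jog_arm, never from a script. Its argument "deltas" is a list that holds one entry, the list of rows, each a list of 5 numbers: the opening, from -1 (shut) to 1 (fully open), then the shift along the world's x, y, z in cm, then the turn about the world's z in rad. In form: [[[claw, dx, dy, dz, turn], ...]]. A call has 1 to 8 rows; each row shifts and turns the commanded pose from where the row before left it; what a row does not reach is not made up. A row lasts 1/8 s, in which the tool goes at most 62.5 mm and 10.7 degrees, less where a joint would pass 70% of its speed; a pose out of reach is approached as far as the arm can. A call with a gripper value outside its range is refused whole. The fingers move at their own pace and stop on an object; "force" is the grip in N (left out, the last holds). Time passes only in rows, so rows that do not move let the fingers close. It gives the time, the measured TCP pose, the force, the opening and the grip force at its end, in the units of the state.
- r.get_state(): the state, without advancing time (a new reading comes with each control period).
- r.capture(name): name is "scene" or "top" or "wrist"; returns the picture (420x560x3 uint8, blue, green, red); there is no depth.
- r.camera_info(name): a dict with "fx", "fy", "cx", "cy" (pixels), "view" (4x4, takes a point from world to camera coordinates). Camera axes: x right, y up, looking along -z (the intrinsics and any distortion apply to the point x, -y, -z); pixel columns grow to the right and rows downward; lengths in m; the calibration is good to about 2 mm. A picture is of the moment at which its call begins: read the wrist's pose just before it. camera_info takes no time and is no camera call; for the wrist camera it gives the pose at the moment of the call.
- r.close_job(): hands the job in; it is judged then, once.
The state is a dict: "time_s": time; "joints": joint angles; "qd": joint speeds; "joint_torque": joint torques, N m; "tcp_pos": TCP position; "eef_rot": TCP orientation; "contact_force": force on the tool from outside, world axes, zero at the start; "moment": the same for the moment, N m; "gripper_width": finger opening in m; "gripper_force": force on a finger pad.
Only numpy, scipy, OpenCV 4.12 (cv2) and the standard library are available. Lean on these libraries where they do the work, as an engineer would, in place of code of your own. Each camera call takes 0.05 s, during which the arm holds its last target. There are 200 camera calls.

## Task

Pick out the four gem jars that have a coloured stone in them and set each one down, upright and flat, in the round recess of the sorting tray whose felt has the colour of its stone. Set the jars down, do not let them drop, and leave the two empty jars standing where they are.

Things in the scene. Friction and masses are not known exactly. Their poses are not given: they have to be found in the camera images.
- jar_red: Loose round gem jar, 37 mm in diameter, 23 mm high, 40 g, white body with a clear lid that is fixed on; through the lid shows one ruby red faceted stone about 27 mm across. Stands upright on the table. Origin: centre of its underside; z up along its axis. Grasp it across its diameter from above, best with the fingertips 6 to 12 mm above its underside; a grip of 10 to 20 N holds it.
- tray_red: Fixed flat black sorting tray, 80 x 80 mm, 10 mm high, with a round recess 56 mm in diameter and 6 mm deep in its middle, the floor of the recess lined with red felt (floor 4 mm above the table). Origin: centre of its underside (the recess is centred over it); z up, x and y along its sides.
- jar_green: Loose round gem jar, 37 mm in diameter, 23 mm high, 40 g, white body with a clear lid that is fixed on; through the lid shows one emerald green faceted stone about 27 mm across. Stands upright on the table. Origin: centre of its underside; z up along its axis. Grasp it across its diameter from above, best with the fingertips 6 to 12 mm above its underside; a grip of 10 to 20 N holds it.
- tray_green: Fixed flat black sorting tray, 80 x 80 mm, 10 mm high, with a round recess 56 mm in diameter and 6 mm deep in its middle, the floor of the recess lined with green felt (floor 4 mm above the table). Origin: centre of its underside (the recess is centred over it); z up, x and y along its sides.
- jar_blue: Loose round gem jar, 37 mm in diameter, 23 mm high, 40 g, white body with a clear lid that is fixed on; through the lid shows one sapphire blue faceted stone about 27 mm across. Stands upright on the table. Origin: centre of its underside; z up along its axis. Grasp it across its diameter from above, best with the fingertips 6 to 12 mm above its underside; a grip of 10 to 20 N holds it.
- tray_blue: Fixed flat black sorting tray, 80 x 80 mm, 10 mm high, with a round recess 56 mm in diameter and 6 mm deep in its middle, the floor of the recess lined with blue felt (floor 4 mm above the table). Origin: centre of its underside (the recess is centred over it); z up, x and y along its sides.
- jar_yellow: Loose round gem jar, 37 mm in diameter, 23 mm high, 40 g, white body with a clear lid that is fixed on; through the lid shows one bright yellow faceted stone about 27 mm across. Stands upright on the table. Origin: centre of its underside; z up along its axis. Grasp it across its diameter from above, best with the fingertips 6 to 12 mm above its underside; a grip of 10 to 20 N holds it.
- tray_yellow: Fixed flat black sorting tray, 80 x 80 mm, 10 mm high, with a round recess 56 mm in diameter and 6 mm deep in its middle, the floor of the recess lined with yellow felt (floor 4 mm above the table). Origin: centre of its underside (the recess is centred over it); z up, x and y along its sides.
- jar_empty_a: Loose gem jar of the same make, 37 mm in diameter, 23 mm high, but with no stone in it: all white seen from above. Stays where it stands. Origin: centre of its underside; z up.
- jar_empty_b: Loose gem jar of the same make, 37 mm in diameter, 23 mm high, but with no stone in it: all white seen from above. Stays where it stands. Origin: centre of its underside; z up.
Not all that is in view belongs to the job. What is shaped like the jar_red but purple is not meant.

How it is judged (in metres and radians):
At the end, for the whole second after the job is handed in: Each of the four jars with a stone stands upright and flat (within 0.12 rad) on the floor of the recess of the tray of its own colour, its axis within 12 mm of the tray's middle, released and at rest; both empty jars are upright and within 15 mm of where they stood at the start (horizontal distance between jar_red and tray_red below 0.012 m and z of jar_red in the frame of tray_red between 0.001 and 0.007 m and angle between each of jar_red, jar_green, jar_blue, jar_yellow, jar_empty_a, jar_empty_b's own z axis and vertical below 0.12 rad and linear speed of each of jar_red, jar_green, jar_blue, jar_yellow below 0.01 m/s and horizontal distance between jar_green and tray_green below 0.012 m and z of jar_green in the frame of tray_green between 0.001 and 0.007 m and horizontal distance between jar_blue and tray_blue below 0.012 m and z of jar_blue in the frame of tray_blue between 0.001 and 0.007 m and horizontal distance between jar_yellow and tray_yellow below 0.012 m and z of jar_yellow in the frame of tray_yellow between 0.001 and 0.007 m and distance of each of jar_empty_a, jar_empty_b from where it was at the start of the episode below 0.015 m); the robot touches nothing.
It fails at once if the jar with the red stone is let fall or thrown (moves faster than 0.6 m/s with no finger on it) (linear speed of jar_red above 0.6 m/s and contact force between the fingers and jar_red below 0.05 N).
It fails at once if the jar with the green stone is let fall or thrown (moves faster than 0.6 m/s with no finger on it) (linear speed of jar_green above 0.6 m/s and contact force between the fingers and jar_green below 0.05 N).
It fails at once if the jar with the blue stone is let fall or thrown (moves faster than 0.6 m/s with no finger on it) (linear speed of jar_blue above 0.6 m/s and contact force between the fingers and jar_blue below 0.05 N).
It fails at once if the jar with the yellow stone is let fall or thrown (moves faster than 0.6 m/s with no finger on it) (linear speed of jar_yellow above 0.6 m/s and contact force between the fingers and jar_yellow below 0.05 N).
It fails at once if an empty jar is shifted by more than 15 mm (distance of any of jar_empty_a, jar_empty_b from where it was at the start of the episode above 0.015 m).
It also fails if it takes over 88 s, if anything falls off the work surface, if the arm or the gripper's body presses on something with over 40 N, if the wrist force passes 120 N, or if a joint passes its speed limit or range.

## Working session

There is one attempt and no reset: what is moved stays moved. The work goes in short steps, Python scripts to look and compute and a tool call to move; the robot and the scene stay as the last step left them, time stands still between calls to the robot, and variables do not carry over. Pictures are saved under pics/ and viewed, at most 14 in all, crops included, and the job is handed in when it is done.

Besides the shell and the picture viewer there is one more tool, called after "Request:" as name(argument=value, ...) on one line, values as JSON. jog_arm: Moves the arm, as the interface text tells. Its arguments: {"type":"object","properties":{"deltas":{"type":"array"},"force":{"type":"number"}},"required":["deltas"]}

```bash
mkdir -p pics; python3 - <<'E'
from plant import r
import cv2
for n in("top","scene"):
    cv2.imwrite(f"pics/{n}0.png",r.capture(n)); i=r.camera_info(n); print(n,i)
s=r.get_state(); print(s)
E
```

```text
top {'fx': 514.8324097517553, 'fy': 514.8324097517553, 'cx': 273.58321089398277, 'cy': 221.77367130871693, 'view': array([[-0.0128209 , -0.99978281,  0.01643053, -0.02121485],
       [ 0.98416927, -0.00971243,  0.17696472, -0.53153803],
       [-0.1767667 ,  0.01843927,  0.98408004, -1.14874875],
       [ 0.        ,  0.        ,  0.        ,  1.        ]])}
scene {'fx': 405.45888604099696, 'fy': 405.45888604099696, 'cx': 284.13225581902645, 'cy': 211.1227888257687, 'view': array([[-0.86842043, -0.49582087,  0.00276215,  0.43971286],
       [ 0.39172944, -0.68266995,  0.61685476, -0.26445503],
       [-0.30396382,  0.53677129,  0.78707216, -0.70787801],
       [ 0.        ,  0.        ,  0.        ,  1.        ]])}
{'time_s': 0.1, 'joints': array([ 9.07637354e+01,  2.05849938e+01,  6.37834939e-01, -1.58353465e-02,
       -7.01351969e+01, -1.65068414e+01]), 'qd': array([-0.01316698, -0.13183513,  0.03412162,  0.09403188,  0.03878773,
       -0.07865567]), 'joint_torque': array([-1.13739294e-03, -5.84163380e+01,  2.93753779e+01,  7.01558411e+00,
        1.01938541e-02, -5.08195683e-05]), 'tcp_pos': array([0.18306171, 0.64923048, 0.21613972]), 'eef_rot': array([ 1.79916808e+02, -9.12804545e-03, -1.57484910e+01]), 'contact_force': array([-0.05672836, -0.52963605,  0.20578264]), 'moment': array([ 0.00558632,  0.00857017, -0.02389774]), 'gripper_force': 0.0, 'gripper_width': 0.08738439304821123}
```

View pics/top0.png

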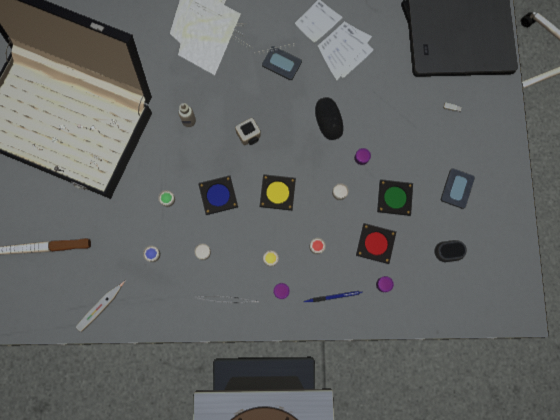

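View pics/scene0.png

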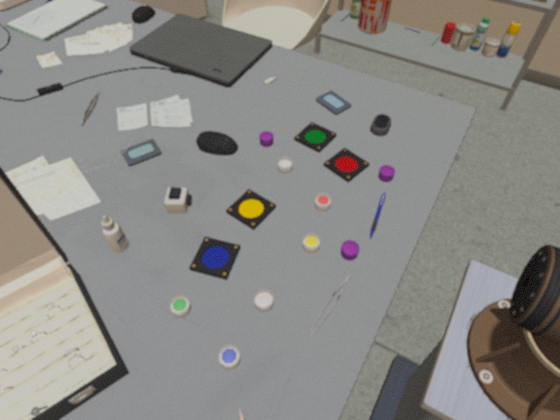

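The top view shows these candidates:
- **Stone jars:** red (318,245), green (166,198), blue (151,254), yellow (270,258).
- **Empty jars:** (340,191) and (203,252).
- **Purple look-alikes:** (362,156), (281,291), (385,284).
- **Trays:** blue (218,195), yellow (278,192), green (395,197), red (376,243).

I choose the white-bodied jars with a coloured stone. Next I measure them and check a close crop.

```bash
cat > h.py <<'E'
import numpy as np,cv2
def ray(i,u,v,z):
    R=i["view"][:3,:3];t=i["view"][:3,3];c=-R.T@t
    d=R.T@np.array([(u-i["cx"])/i["fx"],-(v-i["cy"])/i["fy"],-1.])
    return c+d*(z-c[2])/d[2]
def colmasks(im):
    h=cv2.cvtColor(im,cv2.COLOR_BGR2HSV);H,S,V=cv2.split(h)
    sat=(S>110)&(V>50)
    return dict(red=sat&((H<8)|(H>172)),yellow=sat&(H>20)&(H<35),green=sat&(H>45)&(H<80),blue=sat&(H>110)&(H<130),
      white=(S<45)&(V>140),purple=sat&(H>135)&(H<165))
def blobs(m,lo,hi):
    n,l,st,c=cv2.connectedComponentsWithStats(m.astype(np.uint8))
    return [(st[k,4],c[k]) for k in range(1,n) if lo<st[k,4]<hi]
E
python3 - <<'E'
from h import *
from plant import r
im=cv2.imread("pics/top0.png");i=r.camera_info("top")
ims=cv2.imread("pics/scene0.png");js=r.camera_info("scene")
for nm,I,inf in(("top",im,i),("scene",ims,js)):
  for k,m in colmasks(I).items():
    for a,c in blobs(m,40,900):
      t=k in('red','yellow','green','blue') and a>250
      z=0.004 if t else 0.021
      p=ray(inf,*c,z)
      if abs(p[1])<.5 and p[0]<.75: print(nm,k,a,c.round(1),p.round(4))
cv2.imwrite("pics/crop.png",cv2.resize(im[140:300,130:420],None,fx=2.7,fy=2.7,interpolation=cv2.INTER_CUBIC))
E
```

```text
top red 444 [375.9 243.3] [ 0.4843 -0.2729  0.004 ]
top red 81 [317.4 245.3] [ 0.4787 -0.1304  0.021 ]
top yellow 440 [277.4 192.1] [ 0.6124 -0.0383  0.004 ]
top yellow 83 [270.4 257.6] [ 0.4507 -0.0192  0.021 ]
top green 388 [394.9 197.3] [ 0.5968 -0.3248  0.004 ]
top green 60 [166.  197.5] [0.5975 0.2284 0.021 ]
top blue 413 [217.8 194.7] [0.6071 0.1065 0.004 ]
top blue 71 [150.6 253.4] [0.4637 0.2611 0.021 ]
top blue 70 [335.8 295.9] [ 0.3599 -0.17    0.021 ]
top white 147 [340.1 190.8] [ 0.6102 -0.1888  0.021 ]
top white 55 [166.4 198. ] [0.5962 0.2274 0.021 ]
top white 58 [317.1 246.1] [ 0.4768 -0.1296  0.021 ]
top white 170 [202.1 251.3] [0.4674 0.141  0.021 ]
top white 69 [151.1 253.4] [0.4637 0.2599 0.021 ]
top white 61 [270.3 258.1] [ 0.4495 -0.0188  0.021 ]
top white 307 [ 97.7 307.8] [0.3396 0.3783 0.021 ]
top purple 169 [362.5 155.7] [ 0.6977 -0.2468  0.021 ]
top purple 188 [384.8 284. ] [ 0.3859 -0.2854  0.021 ]
top purple 186 [281.1 290.8] [ 0.3731 -0.0431  0.021 ]
scene red 334 [346.1 163.8] [ 0.4873 -0.2752  0.004 ]
scene red 52 [322.9 199.7] [ 0.4808 -0.1299  0.021 ]
scene yellow 423 [250.7 208.1] [ 0.6161 -0.0403  0.004 ]
scene yellow 76 [311.  240.6] [ 0.4533 -0.019   0.021 ]
scene green 237 [315.1 136.1] [ 0.5921 -0.3097  0.021 ]
scene blue 41 [377.8 212.2] [ 0.3609 -0.158   0.021 ]
scene blue 516 [215.1 256.9] [0.6103 0.1045 0.004 ]
scene white 45 [468.1 234.6] [ 0.1745 -0.1962  0.021 ]
scene white 60 [462.  251.8] [ 0.1745 -0.1472  0.021 ]
scene white 51 [430.7 264.9] [ 0.2205 -0.0857  0.021 ]
scene white 57 [439.5 274.7] [ 0.1989 -0.0726  0.021 ]
scene white 74 [375.7 356.9] [0.2475 0.1382 0.021 ]
scene white 145 [485.7 376.2] [0.0769 0.0773 0.021 ]
scene purple 134 [266. 138.] [ 0.6973 -0.241   0.021 ]
scene purple 170 [386.1 172.8] [ 0.3878 -0.2788  0.021 ]
scene purple 236 [349.4 249.4] [ 0.3753 -0.0388  0.021 ]
```

View pics/crop.png

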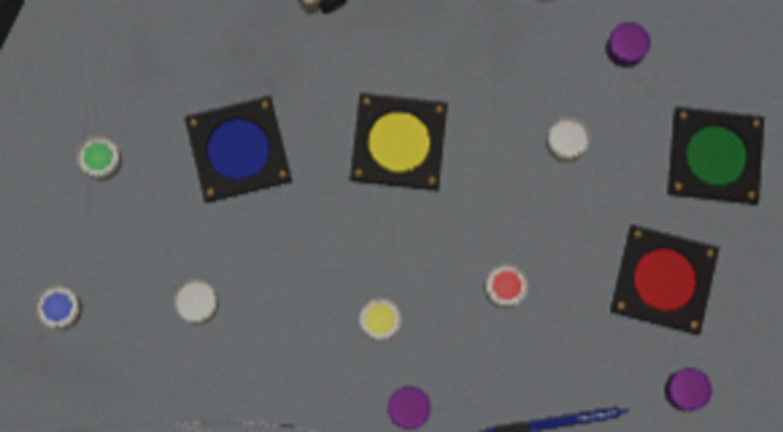

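The crop confirms the four coloured stones in white jars, two all-white empties, and the purple jars as distractors. The top and scene positions agree to about 3 mm. I start with the blue jar at (0.464, 0.2605).

Request:
jog_arm(deltas=[[[0.4, 3.5, -4.8, 0, 0], [0.4, 3.5, -4.8, 0, 0], [0.4, 3.5, -4.8, 0, 0], [0.4, 3.5, -4.8, -1, 0], [0.4, 3.5, -4.8, -2, 0], [0.4, 3.5, -4.8, -2, 0], [0.4, 3.5, -4.8, -2, 0], [0.4, 3.5, -4.8, -2, 0]]], force=15)

```text
time_s: 1.1
tcp_pos: [0.4635, 0.2645, 0.1266]
eef_rot: [-180.0, -0.0, -15.7]
contact_force: [1.7, 1.1, -0.6]
gripper_width: 0.0611
gripper_force: 0.0
```

Request:
jog_arm(deltas=[[[0.4, 0, 0, 0, 0], [0.4, 0, 0, 0, 0], [0.4, 0, 0, 0, 0]]])

```text
time_s: 1.48
tcp_pos: [0.4625, 0.2673, 0.1276]
eef_rot: [-180.0, -0.0, -15.7]
contact_force: [-0.6, -0.2, -0.2]
gripper_width: 0.0612
gripper_force: 0.0
```

```bash
python3 - <<'E'
from h import *
from plant import r
i=r.camera_info("wrist");im=r.capture("wrist");cv2.imwrite("pics/w1.png",im)
for k,m in colmasks(im).items():
    for a,c in blobs(m,150,60000): print(k,a,c.round(1),ray(i,*c,.02).round(4),ray(i,*c,.004).round(4))
print(r.get_state()["tcp_pos"])
E
```

```text
blue 466 [420.    4.8] [0.5849 0.1169 0.02  ] [0.5879 0.1093 0.004 ]
white 4704 [44.3 27. ] [0.6492 0.4029 0.02  ] [0.6559 0.4119 0.004 ]
white 500 [275.5 288.5] [0.3787 0.2902 0.02  ] [0.3697 0.2927 0.004 ]
white 1611 [271.3 294.3] [0.3737 0.296  0.02  ] [0.3644 0.2988 0.004 ]
white 3985 [275.3 317.1] [0.3476 0.2992 0.02  ] [0.3367 0.3022 0.004 ]
white 1579 [226.  393.2] [0.2693 0.3772 0.02  ] [0.2539 0.3848 0.004 ]
white 1697 [327.  394.2] [0.2382 0.2709 0.02  ] [0.221  0.2722 0.004 ]
white 182 [177.6 400.3] [0.2744 0.4318 0.02  ] [0.2594 0.4425 0.004 ]
white 233 [ 51.8 413.7] [0.2947 0.5744 0.02  ] [0.2808 0.5934 0.004 ]
[0.46243929 0.26743087 0.12764897]
```

View pics/w1.png

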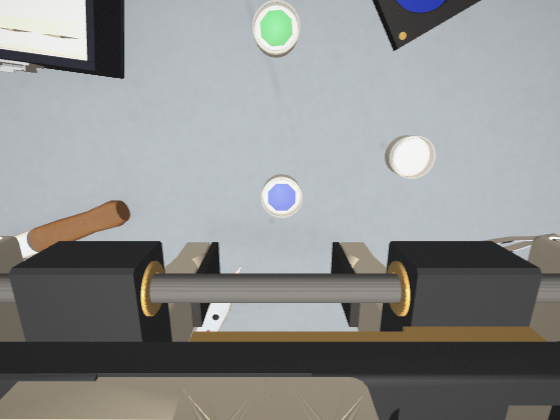

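The wrist view shows the blue stone at (281,197), the green stone at (277,28) and an empty jar at (411,157). I use it to check the calibration.

```bash
python3 - <<'E'
from h import *
from plant import r
i=r.camera_info("wrist")
for c in((281,197),(277,28),(411,157)): print([ray(i,*c,z).round(4)[:2] for z in(.015,.02)])
E
```

```text
[array([0.4654, 0.2608]), array([0.4666, 0.2606])]
[array([0.6004, 0.2271]), array([0.5992, 0.2274])]
[array([0.4696, 0.1399]), array([0.4707, 0.1418])]
```

Request:
jog_arm(deltas=[[[0.4, 0.25, -0.65, -2, 0], [0.4, 0, 0, -3, 0], [0.4, 0, 0, -2.4, 0], [0.4, 0, 0, -1.6, 0], [0.4, 0, 0, -0.8, 0], [0.4, 0, 0, 0, 0], [-1, 0, 0, 0, 0], [-1, 0, 0, 0, 0]]])

```text
time_s: 2.52
tcp_pos: [0.4656, 0.2601, 0.0299]
eef_rot: [-179.9, -0.0, -15.7]
contact_force: [-0.0, -0.2, -0.3]
gripper_width: 0.0467
gripper_force: 0.0
```

Request:
jog_arm(deltas=[[[-1, 0, 0, 0, 0], [-1, 0, 0, 0, 0], [-1, 0, 0, 0, 0], [-1, 0, 0, 0, 0]]])

```text
time_s: 3.02
tcp_pos: [0.4653, 0.2597, 0.0292]
eef_rot: [180.0, 0.0, -15.7]
contact_force: [-0.4, 0.4, -0.2]
gripper_width: 0.0069
gripper_force: 0.0
```

The gripper closed to 7 mm, so it missed the jar. I look at the scene.

```bash
python3 - <<'E'
from h import *
from plant import r
im=r.capture("scene");im2=r.capture("top");cv2.imwrite("pics/s2.png",np.hstack([cv2.resize(im[230:420,120:330],(420,380)),cv2.resize(im2[180:320,90:230],(380,380))]))
print(r.get_state())
E
```

```text
{'time_s': 3.125, 'joints': array([ 5.02643829e+01,  1.88695966e+01, -3.03900382e+01, -4.53474602e-04,
       -4.07444299e+01,  2.39891058e+01]), 'qd': array([-0.0458535 , -0.07996106, -0.07075232,  0.00931993, -0.04196122,
        0.00076586]), 'joint_torque': array([-6.61304963e-03, -4.70704508e+01,  2.04088998e+01,  4.83976632e+00,
        6.49001403e-02, -3.12003494e-04]), 'tcp_pos': array([0.46526125, 0.25966371, 0.02916828]), 'eef_rot': array([ 1.79996407e+02,  1.92293604e-03, -1.57468550e+01]), 'contact_force': array([ 0.26483611, -0.26621736, -0.44688147]), 'moment': array([-0.00662529, -0.0002916 ,  0.04133889]), 'gripper_force': 0.0, 'gripper_width': 0.0018785624703085365}
```

View pics/s2.png

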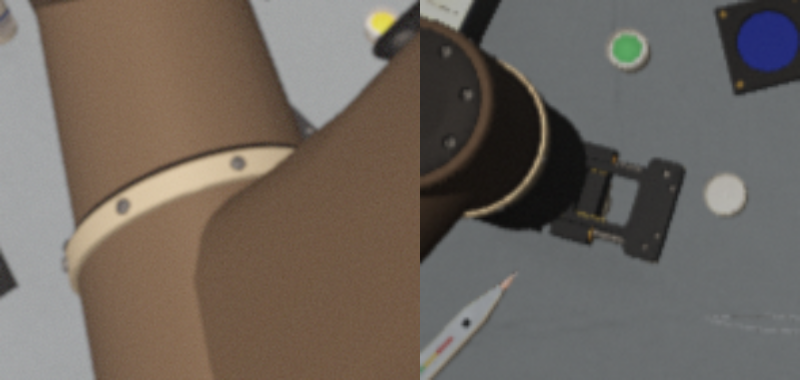

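Request:
jog_arm(deltas=[[[0.4, 0, 0, 0, 0], [0.4, 0, 0, 0, 0], [0.4, 0, 0, 0, 0], [0.4, 0, 0, 2, 0], [0.4, 0, 0, 4, 0], [0.4, 0, 0, 4, 0], [0.4, 0, 0, 0, 0], [0.4, 0, 0, 0, 0]]])

```text
time_s: 4.12
tcp_pos: [0.4649, 0.2595, 0.1289]
eef_rot: [-180.0, 0.0, -15.8]
contact_force: [-0.1, 0.4, -0.3]
gripper_width: 0.0616
gripper_force: 0.0
```

```bash
python3 - <<'E'
from h import *
from plant import r
i=r.camera_info("wrist")
im=r.capture("wrist");cv2.imwrite("pics/w2.png",im);print(r.get_state()["tcp_pos"],i)
for k,m in colmasks(im).items():
    for a,c in blobs(m,100,2000): print(k,a,c.round(1),ray(i,*c,.02).round(4))
E
```

```text
[0.46470223 0.25923383 0.12836026] {'fx': 313.5079914215518, 'fy': 313.5079914215518, 'cx': 275.0629514961686, 'cy': 207.5291393483404, 'view': array([[-2.71463171e-01, -9.62448803e-01,  2.18758036e-04,
         3.75758703e-01],
       [ 9.25694797e-01, -2.61158732e-01, -2.73651714e-01,
        -3.52833020e-01],
       [ 2.63432895e-01, -7.40838588e-02,  9.61828827e-01,
        -4.08625959e-01],
       [ 0.00000000e+00,  0.00000000e+00,  0.00000000e+00,
         1.00000000e+00]])}
blue 800 [410.    7.4] [0.5875 0.1159 0.02  ]
white 498 [275.  288.5] [0.3804 0.2832 0.02  ]
white 1611 [271.1 294.3] [0.3753 0.2887 0.02  ]
white 102 [125.2 397.6] [0.295  0.4797 0.02  ]
white 110 [ 44.3 418.3] [0.2926 0.5796 0.02  ]
```

View pics/w2.png

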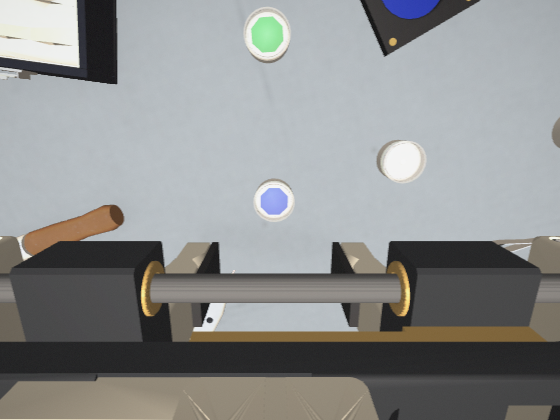

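The blue jar is still at (274,201), unmoved, so the fingers closed off it. I compare the projected TCP and fingertips with the pictures.

```bash
cat >> h.py <<'E'
def proj(i,p):
    q=i["view"][:3,:3]@np.asarray(p)+i["view"][:3,3]
    return np.array([i["cx"]+i["fx"]*q[0]/-q[2], i["cy"]+i["fy"]*q[1]/q[2]]).round(1)
E
python3 - <<'E'
from h import *
from plant import r
i=r.camera_info("wrist");t=r.get_state()["tcp_pos"]; print(r.tip_extent,t)
print("stone",ray(i,274,201,.02))
y=np.array([-.27,-.96,0])
for nm,b in(("tcp",0),("tip",.019)):
  for s in(-.0308,0,.0308): print(nm,s,proj(i,t+s*y-[0,0,b]))
V=i["view"];print("cam",-V[:3,:3].T@V[:3,3])
tp=r.camera_info("top"); 
for s in(0,.0965):
  for z in(.076,.1,.13,.16): print(s,z,proj(tp,np.array([.4653,.2597,z])+s*y))
cv2.imwrite("pics/t3.png",cv2.resize(r.capture("top")[180:320,90:250],(800,600)[:1]+(700,))[:600])
cv2.imwrite("pics/s3.png",r.capture("scene"))
E
```

```text
0.019 [0.46470223 0.25923383 0.12836026]
stone [0.46662396 0.25935838 0.02      ]
tcp -0.0308 [221.7 251.7]
tcp 0 [274.8 251.6]
tcp 0.0308 [327.8 251.6]
tip -0.0308 [226.5 239.5]
tip 0 [274.7 239.4]
tip 0.0308 [323.  239.4]
cam [0.53618448 0.23912335 0.29581469]
0 0.076 [145.9 249.8]
0 0.1 [143.4 248.4]
0 0.13 [140.1 246.7]
0 0.16 [136.7 244.8]
0.0965 0.076 [187.2 261. ]
0.0965 0.1 [185.6 259.8]
0.0965 0.13 [183.5 258.4]
0.0965 0.16 [181.2 256.8]
```

View pics/s3.png

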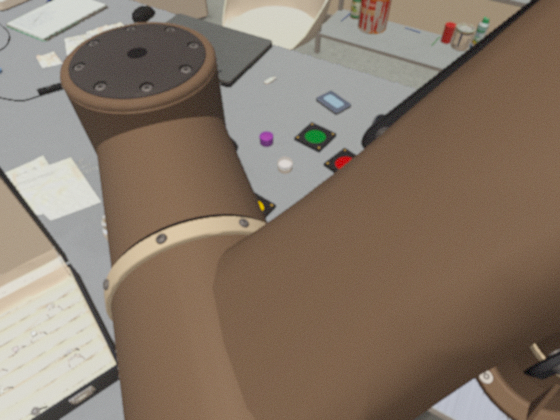

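Request:
jog_arm(deltas=[[[0.4, 0.05, 0.05, -2, 0], [0.4, 0, 0, -3, 0], [0.4, 0, 0, -2.4, 0], [0.4, 0, 0, -1.6, 0], [0.4, 0, 0, -0.8, 0], [0.4, 0, 0, 0, 0], [0.4, 0, 0, 0, 0]]])

```text
time_s: 5.15
tcp_pos: [0.4661, 0.2605, 0.0317]
eef_rot: [-180.0, -0.0, -15.7]
contact_force: [0.1, -0.1, 0.2]
gripper_width: 0.0615
gripper_force: 0.0
```

```bash
python3 - <<'E'
from h import *
from plant import r
i=r.camera_info("wrist")
cv2.imwrite("pics/w4.png",r.capture("wrist"));t=r.get_state()["tcp_pos"];print(t,proj(i,t),proj(i,t-[0,0,.019]),proj(i,[.4655,.26,.02]))
E
```

```text
[0.46611106 0.26057025 0.03181006] [274.6 251.7] [274.6 239.5] [275.8 244.5]
```

View pics/w4.png

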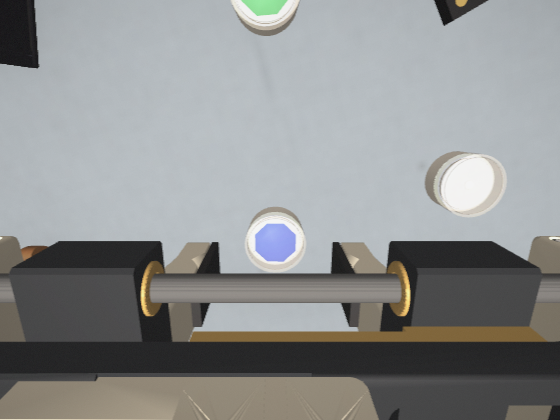

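The jar (275,242) lies in line with the jaws. The finger gap is 113 px for 61 mm, at row 242. That puts the tips about 0.17 m from the camera, roughly 3 cm short of the stated 19 mm ahead of the TCP. The fingers therefore closed above the jar. I lower in steps and watch the force.

Request:
jog_arm(deltas=[[[0.4, 0, 0, -0.7, 0], [0.4, 0, 0, -0.6, 0], [0.4, 0, 0, -0.4, 0], [0.4, 0, 0, -0.2, 0], [0.4, 0, 0, 0, 0], [0.4, 0, 0, 0, 0]]])

```text
time_s: 5.95
tcp_pos: [0.4659, 0.2603, 0.0123]
eef_rot: [-180.0, -0.0, -15.7]
contact_force: [-0.1, -0.2, -0.8]
gripper_width: 0.0612
gripper_force: 0.0
```

```bash
python3 - <<'E'
from h import *
from plant import r
i=r.camera_info("wrist")
cv2.imwrite("pics/w5.png",cv2.resize(r.capture("wrist")[150:350,130:430],(780,520)));t=r.get_state()["tcp_pos"];print(t)
E
```

```text
[0.46586942 0.26032241 0.01233847]
```

View pics/w5.png

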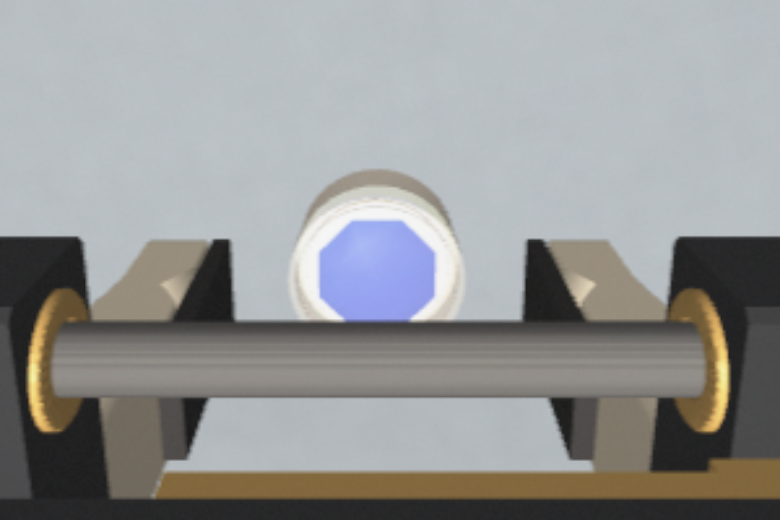

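The jar's rim is now 68 px wide, so it is at the same depth as the tips (0.17 m): they are level with the lid. I go about 11 mm further down and 2 mm forward.

Request:
jog_arm(deltas=[[[0.4, 0.2, 0, -0.4, 0], [0.4, 0, 0, -0.3, 0], [0.4, 0, 0, -0.2, 0], [0.4, 0, 0, -0.2, 0], [0.4, 0, 0, 0, 0]]])

```text
time_s: 6.62
tcp_pos: [0.4677, 0.2601, 0.001]
eef_rot: [180.0, 0.0, -15.7]
contact_force: [0.0, -0.8, -0.8]
gripper_width: 0.0613
gripper_force: 0.0
```

Request:
jog_arm(deltas=[[[-1, 0, 0, 0, 0], [-1, 0, 0, 0, 0], [-1, 0, 0, 0, 0], [-1, 0, 0, 0, 0], [-1, 0, 0, 0, 0], [-1, 0, 0, 0, 0]]])

```text
time_s: 7.38
tcp_pos: [0.4678, 0.2603, 0.0013]
eef_rot: [-180.0, -0.0, -15.7]
contact_force: [-0.3, -0.2, 1.3]
gripper_width: 0.0363
gripper_force: 15.0
```

Gripped: 36 mm at 15 N, with the TCP at z = 0.001. So the release height over a tray is about 0.005. I lift and carry the jar to the blue tray (0.609, 0.1055).

Request:
jog_arm(deltas=[[[-1, 0, 0, 2, 0], [-1, 0, 0, 4, 0], [-1, 2.3, -2.5, 0, 0], [-1, 3.2, -3.5, 0, 0], [-1, 3.2, -3.5, 0, 0], [-1, 3.2, -3.5, 0, 0], [-1, 2.3, -2.5, 0, 0], [-1, 0, 0, 0, 0]]])

```text
time_s: 8.38
tcp_pos: [0.6107, 0.1033, 0.0606]
eef_rot: [180.0, 0.0, -15.9]
contact_force: [0.0, 1.2, -0.6]
gripper_width: 0.0362
gripper_force: 15.0
```

Request:
jog_arm(deltas=[[[-1, 0, 0, 0, 0], [-1, 0, 0, 0, 0]]])

```text
time_s: 8.62
tcp_pos: [0.6092, 0.1059, 0.0612]
eef_rot: [180.0, 0.0, -15.7]
contact_force: [-0.7, -0.0, -0.6]
gripper_width: 0.0356
gripper_force: 15.0
```

```bash
python3 - <<'E'
from h import *
from plant import r
i=r.camera_info("wrist")
im=r.capture("wrist");cv2.imwrite("pics/w6.png",im);t=r.get_state()["tcp_pos"];print(t,proj(i,[.609,.1055,.004]))
E
```

```text
[0.6092503  0.10599298 0.06130642] [275.4 220.7]
```

View pics/w6.png

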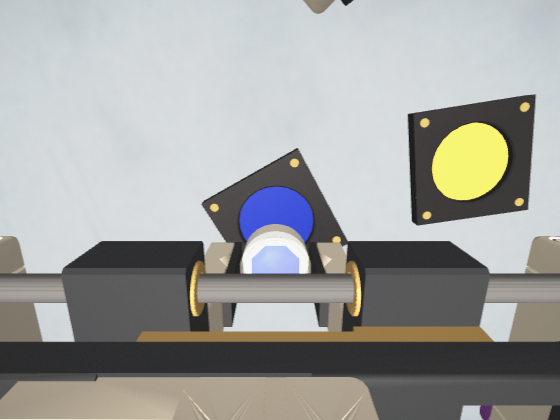

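The jar is held at (275,255). The blue felt is at about (276,219), as predicted. I lower it in.

Request:
jog_arm(deltas=[[[-1, 0, 0, -1.5, 0], [-1, 0, 0, -1.5, 0], [-1, 0, 0, -1, 0], [-1, 0, 0, -0.6, 0], [-1, 0, 0, -0.4, 0], [-1, 0, 0, -0.3, 0], [-1, 0, 0, -0.2, 0], [-1, 0, 0, 0, 0]]])

```text
time_s: 9.68
tcp_pos: [0.6098, 0.1052, 0.0063]
eef_rot: [-180.0, -0.0, -15.7]
contact_force: [0.9, -0.6, -0.8]
gripper_width: 0.0363
gripper_force: 15.0
```

Request:
jog_arm(deltas=[[[-1, 0, 0, -0.05, 0], [-1, 0, 0, 0, 0]]])

```text
time_s: 9.93
tcp_pos: [0.6098, 0.1053, 0.0058]
eef_rot: [-180.0, -0.0, -15.7]
contact_force: [-0.2, 0.8, -1.1]
gripper_width: 0.0357
gripper_force: 15.0
```

Request:
jog_arm(deltas=[[[-1, 0, 0, -0.05, 0], [0.2, 0, 0, 0, 0], [0.2, 0, 0, 0, 0], [0.2, 0, 0, 0, 0], [0.2, 0, 0, 0, 0], [0.2, 0, 0, 2, 0], [0.3, 0, 0, 4, 0], [0.4, 0, 0, 0, 0]]])

```text
time_s: 10.92
tcp_pos: [0.612, 0.1061, 0.0686]
eef_rot: [-179.8, -0.3, -15.7]
contact_force: [-0.1, -0.5, -1.3]
gripper_width: 0.0599
gripper_force: 0.0
```

Request:
jog_arm(deltas=[[[0.4, -0.3, 3, 0, 0], [0.4, -0.3, 3, 0, 0], [0.4, -0.3, 3, 0, 0], [0.4, -0.3, 3.3, 0, 0], [0.4, 0, 0, 0, 0], [0.4, 0, 0, 0, 0], [0.4, 0, 0, 0, 0]]])

```text
time_s: 11.8
tcp_pos: [0.5977, 0.2273, 0.065]
eef_rot: [180.0, 0.0, -15.8]
contact_force: [0.2, -0.4, -0.0]
gripper_width: 0.0612
gripper_force: 0.0
```

```bash
python3 - <<'E'
from h import *
from plant import r
i=r.camera_info("wrist")
im=r.capture("wrist");cv2.imwrite("pics/w7.png",im);t=r.get_state()["tcp_pos"];print(t,proj(i,[.598,.228,.02]))
for k,m in colmasks(im).items():
    for a,c in blobs(m,300,9000): 
      if k in("green","blue"):print(k,a,c.round(1),ray(i,*c,.022).round(4),ray(i,*c,.004))
E
```

```text
[0.59779179 0.22733013 0.06509087] [273.7 225.8]
blue 1648 [422.2 156.2] [0.6189 0.1191 0.022 ] [0.61458802 0.11157123 0.004     ]
```

View pics/w7.png

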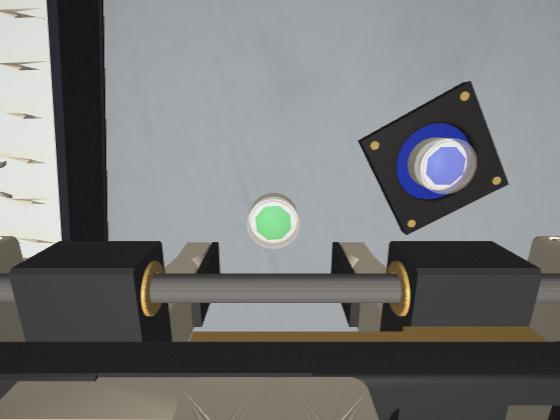

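Blue stands upright in its recess (446,165). The green stone is at (273,222), about 2 mm ahead of the prediction. I lower over it and grip.

Request:
jog_arm(deltas=[[[0.4, 0.2, 0, -2, 0], [0.4, 0, 0, -2, 0], [0.4, 0, 0, -1.3, 0], [0.4, 0, 0, -0.7, 0], [0.4, 0, 0, -0.4, 0], [0.4, 0, 0, 0, 0], [-1, 0, 0, 0, 0], [-1, 0, 0, 0, 0]]])

```text
time_s: 12.85
tcp_pos: [0.5999, 0.2284, 0.0016]
eef_rot: [-180.0, -0.0, -15.7]
contact_force: [-0.1, 0.2, -0.0]
gripper_width: 0.0469
gripper_force: 0.0
```

Request:
jog_arm(deltas=[[[-1, 0, 0, 0, 0], [-1, 0, 0, 0, 0], [-1, 0, 0, 0, 0], [-1, 0, 0, 0, 0]]])

```text
time_s: 13.35
tcp_pos: [0.5999, 0.2283, 0.0015]
eef_rot: [-180.0, -0.0, -15.7]
contact_force: [-0.7, 0.6, 3.2]
gripper_width: 0.0361
gripper_force: 15.0
```

Request:
jog_arm(deltas=[[[-1, 0, 0, 2, 0], [-1, 0, 0, 4, 0], [-1, 0, -2.3, 2, 0], [-1, 0, -4, 0, 0], [-1, 0, -5, 0, 0], [-1, 0, -5, 0, 0], [-1, 0, -5, 0, 0], [-1, 0, -5, 0, 0]]])

```text
time_s: 14.35
tcp_pos: [0.5987, -0.0372, 0.0808]
eef_rot: [180.0, 0.0, -15.8]
contact_force: [1.4, 0.4, 0.2]
gripper_width: 0.0361
gripper_force: 15.0
```

Request:
jog_arm(deltas=[[[-1, 0, -5, 0, 0], [-1, 0, -5, 0, 0], [-1, 0, -5, 0, 0], [-1, 0, -5, 0, 0], [-1, 0, -5, 0, 0], [-1, 0, -4, 0, 0], [-1, 0, 0, 0, 0], [-1, 0, 0, 0, 0]]])

```text
time_s: 15.35
tcp_pos: [0.5987, -0.325, 0.0805]
eef_rot: [-180.0, 0.1, -15.8]
contact_force: [-0.2, 0.5, -0.6]
gripper_width: 0.0358
gripper_force: 15.0
```

```bash
python3 - <<'E'
from h import *
from plant import r
i=r.camera_info("wrist")
im=r.capture("wrist");cv2.imwrite("pics/w8.png",im);s=r.get_state();print(s["tcp_pos"],s["joints"],s["gripper_width"],proj(i,[.598,-.325,.004]))
for k,m in colmasks(im).items():
    for a,c in blobs(m,300,9000): 
      if k in("green","red"):print(k,a,c.round(1),ray(i,*c,.004))
E
```

```text
[ 0.59904917 -0.32443486  0.08078456] [-1.20975212e+01  2.71217965e+01 -7.85627907e+00 -2.10131642e-02
 -5.50722257e+01  8.63525005e+01] 0.03606697190783709 [275.  213.8]
red 603 [253.5 325.4] [ 0.50152927 -0.2773755   0.004     ]
green 2627 [275.1 205.6] [ 0.60462437 -0.32695792  0.004     ]
```

View pics/w8.png

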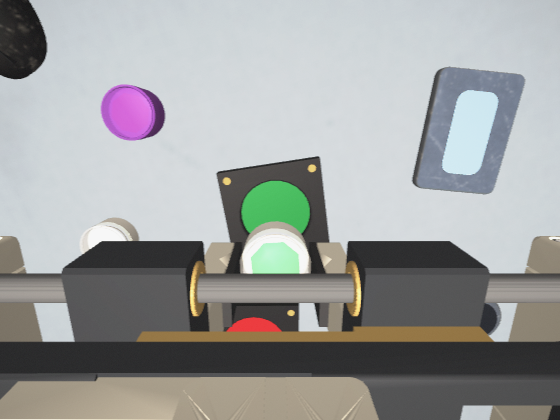

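The green jar is held at (275,255). The green felt circle is centred near (276,213), as predicted. I lower it.

Request:
jog_arm(deltas=[[[-1, 0, 0, -2, 0], [-1, 0, 0, -2.5, 0], [-1, 0, 0, -1.2, 0], [-1, 0, 0, -0.7, 0], [-1, 0, 0, -0.5, 0], [-1, 0, 0, -0.3, 0], [-1, 0, 0, -0.2, 0], [-1, 0, 0, 0, 0]]])

```text
time_s: 16.4
tcp_pos: [0.5998, -0.3249, 0.0073]
eef_rot: [-180.0, -0.0, -15.8]
contact_force: [-0.3, 0.3, -1.0]
gripper_width: 0.0363
gripper_force: 15.0
```

Request:
jog_arm(deltas=[[[-1, 0, 0, -0.05, 0], [-1, 0, 0, 0, 0]]])

```text
time_s: 16.65
tcp_pos: [0.5998, -0.3249, 0.0068]
eef_rot: [180.0, -0.0, -15.7]
contact_force: [0.3, 0.2, -0.3]
gripper_width: 0.0361
gripper_force: 15.0
```

Request:
jog_arm(deltas=[[[-1, 0, 0, -0.12, 0], [-1, 0, 0, 0, 0], [0.2, 0, 0, 0, 0], [0.2, 0, 0, 0, 0], [0.2, 0, 0, 0, 0], [0.2, 0, 0, 0, 0], [0.2, 0, 0, 2, 0], [0.3, 0, 0, 4, 0]]])

```text
time_s: 17.65
tcp_pos: [0.5983, -0.3243, 0.0641]
eef_rot: [-180.0, 0.2, -15.8]
contact_force: [0.7, -0.7, 0.6]
gripper_width: 0.0558
gripper_force: 0.0
```

Request:
jog_arm(deltas=[[[0.4, 0, 0, 0, 0], [0.4, -2.4, 3.9, 0, 0], [0.4, -2.4, 3.9, 0, 0], [0.4, -2.4, 3.9, 0, 0], [0.4, -2.4, 3.9, 0, 0], [0.4, -2.2, 3.9, 0, 0], [0.4, 0, 0, 0, 0], [0.4, 0, 0, 0, 0]]])

```text
time_s: 18.65
tcp_pos: [0.4822, -0.1297, 0.0657]
eef_rot: [-180.0, -0.0, -15.7]
contact_force: [1.4, -1.7, 0.1]
gripper_width: 0.0612
gripper_force: 0.0
```

```bash
python3 - <<'E'
from h import *
from plant import r
i=r.camera_info("wrist")
im=r.capture("wrist");cv2.imwrite("pics/w9.png",im);s=r.get_state();print(s["tcp_pos"],s["gripper_width"],proj(i,[.480,-.130,.02]))
for k,m in colmasks(im).items():
    for a,c in blobs(m,300,9000): 
      if k in("green","red","yellow"):print(k,a,c.round(1),ray(i,*c,.02),ray(i,*c,.004))
h=cv2.cvtColor(im,cv2.COLOR_BGR2HSV);print(h[215:235:4,275].tolist())
E
```

```text
[ 0.48232612 -0.13005113  0.06553042] 0.061416472393226666 [276.  228.4]
red 4462 [464.3 161.9] [ 0.49146252 -0.26593134  0.02      ] [ 0.48681349 -0.27464398  0.004     ]
yellow 5599 [92.  73.1] [ 0.6112047  -0.04624793  0.02      ] [ 0.61554142 -0.03847498  0.004     ]
green 650 [522.9   5.8] [ 0.575874   -0.31012057  0.02      ] [ 0.57755941 -0.32214928  0.004     ]
[[3, 85, 247], [3, 85, 247], [2, 90, 247], [3, 96, 247], [3, 99, 247]]
```

The red stone sits under the jaws where predicted. I lower and grip.

Request:
jog_arm(deltas=[[[0.4, -0.1, 0, -2, 0], [0.4, 0, 0, -2, 0], [0.4, 0, 0, -1.3, 0], [0.4, 0, 0, -0.7, 0], [0.4, 0, 0, -0.4, 0], [0.4, 0, 0, 0, 0], [-1, 0, 0, 0, 0], [-1, 0, 0, 0, 0]]])

```text
time_s: 19.7
tcp_pos: [0.4811, -0.1297, 0.0019]
eef_rot: [-180.0, -0.0, -15.7]
contact_force: [0.2, 0.0, -0.6]
gripper_width: 0.0466
gripper_force: 0.0
```

Request:
jog_arm(deltas=[[[-1, 0, 0, 0, 0], [-1, 0, 0, 0, 0], [-1, 0, 0, 0, 0], [-1, 0, 0, 0, 0]]])

```text
time_s: 20.2
tcp_pos: [0.4809, -0.1298, 0.0017]
eef_rot: [-180.0, -0.0, -15.7]
contact_force: [-0.2, 0.2, 4.7]
gripper_width: 0.036
gripper_force: 15.0
```

Request:
jog_arm(deltas=[[[-1, 0, 0, 2, 0], [-1, 0, 0, 4, 0], [-1, 0.1, -2.4, 0, 0], [-1, 0.1, -4, 0, 0], [-1, 0.2, -4, 0, 0], [-1, 0.1, -4, 0, 0], [-1, 0, 0, 0, 0], [-1, 0, 0, 0, 0]]])

```text
time_s: 21.2
tcp_pos: [0.4852, -0.2737, 0.061]
eef_rot: [-180.0, 0.1, -15.8]
contact_force: [0.4, 0.3, -0.1]
gripper_width: 0.0362
gripper_force: 15.0
```

Request:
jog_arm(deltas=[[[-1, 0, 0, -1.5, 0], [-1, 0, 0, -1.8, 0], [-1, 0, 0, -1, 0], [-1, 0, 0, -0.5, 0], [-1, 0, 0, -0.3, 0], [-1, 0, 0, -0.2, 0], [-1, 0, 0, -0.2, 0], [-1, 0, 0, 0, 0]]])

```text
time_s: 22.2
tcp_pos: [0.4858, -0.2739, 0.0066]
eef_rot: [-180.0, -0.0, -15.8]
contact_force: [-0.9, -0.3, 0.2]
gripper_width: 0.0362
gripper_force: 15.0
```

Request:
jog_arm(deltas=[[[-1, 0, 0, -0.08, 0], [-1, 0, 0, 0, 0], [0.2, 0, 0, 0, 0], [0.2, 0, 0, 0, 0], [0.2, 0, 0, 0, 0], [0.2, 0, 0, 0, 0], [0.2, 0, 0, 2, 0], [0.3, 0, 0, 4, 0]]])

```text
time_s: 23.2
tcp_pos: [0.4844, -0.2735, 0.0648]
eef_rot: [180.0, 0.2, -15.8]
contact_force: [0.6, 0.6, 0.9]
gripper_width: 0.0556
gripper_force: 0.0
```

Request:
jog_arm(deltas=[[[0.4, 0, 0, 0, 0], [0.4, -0.6, 5.1, 0, 0], [0.4, -0.6, 5.1, 0, 0], [0.4, -0.6, 5.1, 0, 0], [0.4, -0.6, 5.1, 0, 0], [0.4, -0.8, 5.1, 0, 0], [0.4, 0, 0, 0, 0], [0.4, 0, 0, 0, 0]]])

```text
time_s: 24.2
tcp_pos: [0.4536, -0.0187, 0.0654]
eef_rot: [180.0, 0.0, -15.7]
contact_force: [-0.2, 0.4, 0.6]
gripper_width: 0.0614
gripper_force: 0.0
```

```bash
python3 - <<'E'
from h import *
from plant import r
i=r.camera_info("wrist")
im=r.capture("wrist");s=r.get_state();print(s["tcp_pos"],s["gripper_width"],proj(i,[.4525,-.019,.02]))
h=cv2.cvtColor(im,cv2.COLOR_BGR2HSV);m=(h[...,0]>18)&(h[...,0]<38)&(h[...,1]>60)&(h[...,2]>180)
for a,c in blobs(m,300,9000): print(a,c.round(1),ray(i,*c,.02))
E
```

```text
[ 0.45357394 -0.01926322  0.06539894] 0.061238014351674835 [275.6 226.9]
1267 [237.    9.2] [ 0.59151161 -0.03398198  0.02      ]
921 [276.9 225.3] [ 0.45345942 -0.02028181  0.02      ]
```

Request:
jog_arm(deltas=[[[0.4, 0, 0, -2, 0], [0.4, 0, 0, -2, 0], [0.4, 0, 0, -1.3, 0], [0.4, 0, 0, -0.7, 0], [0.4, 0, 0, -0.4, 0], [0.4, 0, 0, 0, 0], [-1, 0, 0, 0, 0], [-1, 0, 0, 0, 0]]])

```text
time_s: 25.25
tcp_pos: [0.454, -0.0186, 0.0021]
eef_rot: [-180.0, -0.0, -15.7]
contact_force: [-0.7, 1.1, -0.2]
gripper_width: 0.0467
gripper_force: 0.0
```

Request:
jog_arm(deltas=[[[-1, 0, 0, 0, 0], [-1, 0, 0, 0, 0], [-1, 0, 0, 0, 0], [-1, 0, 0, 0, 0]]])

```text
time_s: 25.75
tcp_pos: [0.4539, -0.0187, 0.0019]
eef_rot: [-180.0, -0.0, -15.7]
contact_force: [-1.5, 0.2, 5.7]
gripper_width: 0.036
gripper_force: 15.0
```

Request:
jog_arm(deltas=[[[-1, 0, 0, 2, 0], [-1, 0, 0, 4, 0], [-1, 2.5, -0.4, 0, 0], [-1, 4.6, -0.6, 0, 0], [-1, 4.5, -0.5, 0, 0], [-1, 4.5, -0.5, 0, 0], [-1, 0, 0, 0, 0], [-1, 0, 0, 0, 0]]])

```text
time_s: 26.75
tcp_pos: [0.6138, -0.039, 0.0607]
eef_rot: [180.0, 0.1, -15.8]
contact_force: [-0.1, 0.3, 0.0]
gripper_width: 0.0362
gripper_force: 15.0
```

Request:
jog_arm(deltas=[[[-1, 0, 0, -1.5, 0], [-1, 0, 0, -1.8, 0], [-1, 0, 0, -1, 0], [-1, 0, 0, -0.5, 0], [-1, 0, 0, -0.3, 0], [-1, 0, 0, -0.2, 0], [-1, 0, 0, -0.2, 0], [-1, 0, 0, 0, 0]]])

```text
time_s: 27.75
tcp_pos: [0.6148, -0.0388, 0.0067]
eef_rot: [-180.0, -0.0, -15.7]
contact_force: [-0.7, 0.3, -0.9]
gripper_width: 0.0361
gripper_force: 15.0
```

Request:
jog_arm(deltas=[[[-1, 0, 0, -0.07, 0], [-1, 0, 0, 0, 0], [0.2, 0, 0, 0, 0], [0.2, 0, 0, 0, 0], [0.2, 0, 0, 0, 0], [0.2, 0, 0, 0, 0], [0.2, 0, 0, 2, 0], [0.3, 0, 0, 4, 0]]])

```text
time_s: 28.75
tcp_pos: [0.6133, -0.0391, 0.0649]
eef_rot: [179.9, 0.2, -15.8]
contact_force: [1.2, 0.5, 0.8]
gripper_width: 0.0562
gripper_force: 0.0
```

Request:
jog_arm(deltas=[[[0.4, 0, 0, 5, 0], [0.4, 0, 0, 5, 0], [0.4, 0, 5, 3, 0], [0.4, -1, 5, 0, 0], [0.4, -2, 5, 0, 0], [0.4, -3, 5, 0, 0], [0.4, -3, 5, 0, 0], [0.4, -3, 5, 0, 0]]])

```text
time_s: 29.75
tcp_pos: [0.4936, 0.2626, 0.1962]
eef_rot: [-180.0, -0.0, -15.7]
contact_force: [0.6, 0.7, -0.1]
gripper_width: 0.0612
gripper_force: 0.0
```

Request:
jog_arm(deltas=[[[0.4, -3, 5, 0, 0], [0.4, -3, 5, 0, 0], [0.4, -4, 5, 0, 0], [0.4, -4, 5, 0, 0], [0.4, -4, 5, 0, 0], [0.4, -4, 5, 0, 0], [0.4, -4, 5, 0, 0], [0.4, 0, 0, 0, 0]]])

```text
time_s: 30.75
tcp_pos: [0.2366, 0.608, 0.195]
eef_rot: [180.0, 0.0, -15.5]
contact_force: [0.5, -1.3, -1.2]
gripper_width: 0.0615
gripper_force: 0.0
```

```bash
python3 - <<'E'
from h import *
from plant import r
im=r.capture("top");i=r.camera_info("top");s=r.get_state();print(s["time_s"],s["tcp_pos"],s["contact_force"])
for k,m in colmasks(im).items():
    for a,c in blobs(m,40,900):
      p=ray(i,*c,.022); 
      if k!="purple" and p[0]<.72 and p[0]>.4 and abs(p[1])<.4: print(k,a,c.round(1),p.round(4))
cv2.imwrite("pics/end.png",cv2.resize(im[150:290,130:430],(798,372),interpolation=cv2.INTER_CUBIC))
E
```

```text
30.8 [0.23783483 0.60634205 0.19512296] [ 1.05649986 -0.43203361  0.05018345]
red 240 [374.9 243.8] [ 0.4805 -0.2667  0.022 ]
red 81 [377.6 242.2] [ 0.4843 -0.2732  0.022 ]
yellow 254 [277.6 192.8] [ 0.6063 -0.0382  0.022 ]
yellow 79 [277.5 190.3] [ 0.6124 -0.038   0.022 ]
green 158 [393.3 199.5] [ 0.5874 -0.3159  0.022 ]
green 55 [396.4 195.2] [ 0.5979 -0.3242  0.022 ]
blue 199 [218.3 195.8] [0.6003 0.1038 0.022 ]
blue 64 [217.1 193.3] [0.6065 0.1066 0.022 ]
white 149 [340.1 190.8] [ 0.61   -0.1888  0.022 ]
white 60 [217.6 194. ] [0.6048 0.1054 0.022 ]
white 48 [395.4 196.1] [ 0.5956 -0.3216  0.022 ]
white 42 [376.3 243.4] [ 0.4814 -0.27    0.022 ]
white 169 [202.1 251.2] [0.4673 0.1409 0.022 ]
```

View pics/end.png

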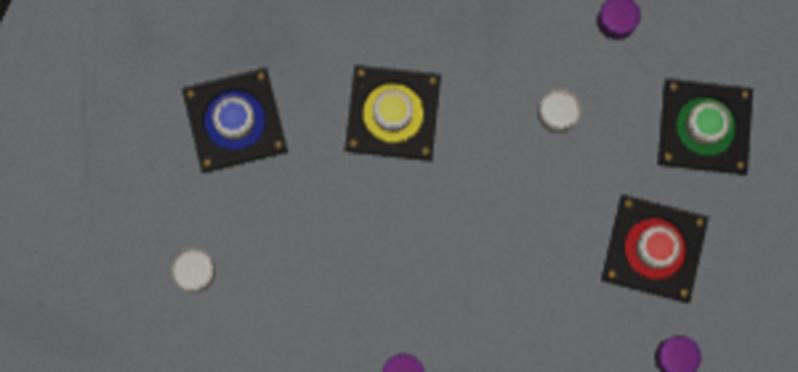

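All four jars stand in the recesses of their own colour, within about 2 mm of centre in the top view, and the empties have not moved. I hand the job in.

```bash
python3 -c "
from plant import r
print(r.close_job())"
```

```text
the job is handed in; nothing more can be done
None
```

I handed the job in at about 31 s: all four stone jars stand in the trays of their own colour, about 2 mm off centre in the last top picture, and both empty jars are where they stood; no verdict was returned.

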